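# Free the drive tensioner and hold it back

## Robot

A 6-joint arm with a two-finger parallel gripper is mounted at the origin on the work surface. World frame = base frame: x ahead of the robot, y to its left, z up, the work surface at z = 0. Lengths are in m, angles in rad, forces in N, time in s.
With the tool pointing down it reaches from about 0.375 to 0.975 m from the base axis. Payload 3.8 kg.
Tool frame: the origin (TCP) lies on the front face of the gripper's body, between the roots of the fingers; the fingertips stand 73 mm ahead of it and the grasp point (between the pads) lies 54 mm ahead of it; z points along the fingers, y is the direction in which the jaws open and shut (so a half turn about z gives the same grasp; the last joint's range is limited). The gripper opens to 85 mm and grips with 20 to 120 N. Pads are 22 mm wide; open, the fingers measure 114 mm over their backs; the gripper's body (76 mm by 85 mm) begins 54 mm behind the grasp point. The pads swing forward as they close: fully open they stand 13 mm farther back than shut.
Start: joints at [-1.361, 0.264, 1.604, -0, 1.274, -0.037], TCP at [0.165, -0.655, 0.304] pointing down, gripper open.
Joint ranges: [-2.63, 2.63], [-0.94, 2.18], [0.31, 2.57], [-1.31, 4.45], [0, 2.66], [-2.55, 2.55]. Speed limits (rad/s): [2.57, 2.57, 3.14, 3.14, 3.14, 3.14].

## Interface

Orientations are given as a 3x3 rotation matrix whose columns are the frame's x, y, z axes.
In Python, from bench import manip gives the robot as it stands. The module is installed in compiled form; this text tells all that it offers.
- The arm moves only by the tool servo_tool, never from a script. Its arguments are lists of equal length, an entry for each row: "slide": the shift along the tool's x, y, z in mm, a list of three; "spin": the turn about the tool's z in degrees; "claw": the finger opening in mm, from 0 to 85.4. In form: {"slide": [[dx, dy, dz], ...], "spin": [spin, ...], "claw": [claw, ...]}. A call has 1 to 8 rows; each row is the pose to reach, as a shift and turn from the pose measured when the call began, along the tool's axes at that moment; what a row does not reach only later rows make up. A row lasts 1/10 s, in which the tool goes at most 50 mm and 8.59 degrees, less where a joint would pass 70% of its speed; a pose out of reach is approached as far as the arm can. A call with a gripper value outside its range is refused whole. The fingers move at their own pace and stop on an object; the grip force is fixed at half the most. Time passes only in rows, so rows that repeat a pose let the fingers close. It gives the time, the measured TCP pose, the force and the opening at its end, in the units of the state.
- manip.read_state(): the state, without advancing time (a new reading comes with each control period).
- manip.snapshot(name): name is "scene" or "top" or "wrist"; returns a dict with "color" (400x640x3 uint8, red, green, blue), "fx", "fy", "cx", "cy" (pixels), "cam_to_world" (4x4, takes a point from camera to world coordinates); the wrist camera has in their place "T_tool_cam" (4x4, takes a point from camera to tool coordinates, whose origin is the TCP and whose axes are the flange's). Camera axes: x right, y up, looking along -z (the intrinsics and any distortion apply to the point x, -y, -z); pixel columns grow to the right and rows downward; lengths in m; the calibration is good to about 2 mm. A picture is of the moment at which its call begins: read the wrist's pose just before it. There is no depth.
- manip.hand_in(): hands the job in, once; it reports no verdict.
Trained networks look in the newest picture that a camera, given by its name, has taken for a name from the list of things; names that differ only in an ending like _2 or _b are one class to them, and where a whole thing is asked for, a point or a joint stands for the part that bears it (a point fixed in the world has none). Each returns a list of dicts, best first, with "confidence" (0 to 1); they miss things now and then, are a little off and sometimes report something else, mostly with a low value. They report only what shows in the picture. A call takes as long as a camera call. They do not tell look-alikes from the thing itself.
- manip.silhouettes(camera, thing): "region" (400x640 bool, what is visible of it) and "point" ([row, column] in pixels, amid what is visible of it).
The state is a dict: "time_s": time; "qpos": joint angles; "joint_velocities": joint speeds; "joint_efforts": joint torques, N m; "eef_pos": TCP position; "tool_rot": TCP orientation; "contact_force": force on the tool from outside, world axes, zero at the start; "ft_torque": the same for the moment, N m; "finger_gap": finger opening in m.
Only numpy, scipy, OpenCV 4.12 (cv2) and the standard library are available. Lean on these libraries where they do the work, as an engineer would, in place of code of your own. Each camera call takes 0.05 s, during which the arm holds its last target.

## Task

On the fixture plate, slide the small vise's moving jaw well open by its post, lift out the L-shaped milled block that blocks the sprung tensioner arm, and set it down (not dropped) right way up in the open grey tray. Then push the idler roller at the arm's end well back against its spring, past the click of its pawl, and keep holding it there so that a drive belt could be fitted: the arm springs back if let go, so finish while still holding it. Leave the other things lying about where they are.

Things in the scene. Friction and masses are not known exactly. Their poses are not given: they have to be found in the camera images.
- fixture: fixed dark grey base plate 270 x 220 x 12 mm (x, y, z), origin under its centre, z up, may be yawed. In its frame (mm): fixed vise jaw x -48 to -30, y 35 to 89; end stop x -30 to -1, y 81 to 89 (tops 34 above the table); tensioner pivot at x 55, y -35. A loose thumbscrew stands near x -20, y -88; a spacer ring lies near x -108, y 70
- jaw (a joint): how far the sliding vise jaw is open, m: 0 to 0.004 at the start, 0.040 fully open. Slides along the fixture's +x with about 4 N and stays where left. Jaw block 50 x 42 mm, top 34 mm above the table; its lip overlaps the block's foot by 10 mm, so the block comes out only once the jaw is more than 12 mm open; well open is 25 mm or more
- jaw_post (a point): top of the upright steel post on the sliding jaw, on its axis, 70 mm above the table; it moves with the jaw. The post is 16 mm thick and stands from 34 to 70 mm above the table; with the jaw shut there are 26 mm between it and the block's tall part
- block: loose L-shaped milled aluminium block, about 0.34 kg; origin under the centre of its 30 x 102 mm (x, y) footprint, z up. Tall part y +3 to +51, 56 mm high; low nose y -51 to +3, 28 high; foot 10 high sticks out 10 at +x, y +9 to +47. Starts on the plate, axes as the fixture's, in the vise, nose barring the arm. Grip across the 30 mm at y +18, above the jaws
- tray: fixed open grey plastic tray 170 x 150 x 32 mm (x, y, z), walls and floor 4 mm thick, origin under its centre, z up; may be yawed. It stands left or right of the fixture, with a steel lab jack (76 mm high) on the other side
- tensioner (a joint): angle of the tensioner arm, rad: 0 at rest (along the fixture's -x), grows as the roller goes towards the fixture's +y (clockwise from above), stop at 0.55. Its spring gives 2.7 N at the roller at 0, 6 N at 0.45. A tooth on its hub lifts the brass pawl from 0.07, tops out near 0.22, is past it (clicked) by 0.38; up to 12 N with rubbing. Let go, it springs back to 0
- idler (a point): on the axis of the white plastic upright idler roller at the free end of the tensioner arm, 66 mm above the table. The roller is 30 mm across, stands from 36 to 82 mm above the table, and does not spin; it moves with the arm on a circle of radius 150 mm about the pivot
- pivot (a point): on the tensioner arm's vertical pivot axis, 66 mm above the table; fixed on the fixture
Mind the look-alikes: they are no part of the job. Of the things that look like the tray, the larger one is meant.

How it is judged:
By the outcome, as a careful person would: the job done as asked, in the order asked, and still so for the second after the job is handed in, while the arm keeps its last pose, push and grip.
It also fails if it takes over 58 s, if anything falls off the work surface, if the arm or the gripper's body presses on something with over 40 N, if the wrist force passes 120 N, or if a joint passes its speed limit or range.

## Working session

There is one attempt and no reset: what is moved stays moved. The work goes in short steps, Python scripts to look and compute and a tool call to move; the robot and the scene stay as the last step left them, time stands still between calls to the robot, and variables do not carry over. Pictures are saved under pics/ and viewed, and the job is handed in when it is done.

Besides the shell and the picture viewer there is one more tool, called after "Emit:" as a command line: name --pt "numbers of a row" for each row, then --argument value for the rest. servo_tool: Moves the arm, as the interface text tells. Its arguments: {"type":"object","properties":{"slide":{"type":"array"},"spin":{"type":"array"},"claw":{"type":"array"}},"required":["slide","spin","claw"]}

```bash
mkdir -p pics
python3 - <<'E'
from bench import manip
import cv2,numpy as np,pickle
s=manip.read_state(); print(s['time_s'],s['eef_pos'],s['tool_rot'],s['contact_force'],s['finger_gap'])
for c in ['scene','top','wrist']:
    p=manip.snapshot(c); cv2.imwrite(f'pics/{c}0.png',p['color'][:,:,::-1])
    pickle.dump(p,open(f'{c}0.pkl','wb'))
    print(c,{k:np.round(v,4).tolist() if not k=='color' else 0 for k,v in p.items()})
    d={}
    for t in ['fixture','jaw','jaw_post','block','tray','tensioner','idler']:
        r=manip.silhouettes(c,t); d[t]=r
        print(t,[(round(x['confidence'],2),np.round(x['point']).tolist(),int(x['region'].sum())) for x in r])
    pickle.dump(d,open(f'{c}0s.pkl','wb'))
print(manip.read_state()['time_s'])
E
```

```text
0.0 [ 0.1647694  -0.65399535  0.30256428] [[ 9.69699831e-01  2.44299018e-01 -4.76791798e-04]
 [ 2.44299473e-01 -9.69697386e-01  2.17900120e-03]
 [ 6.99840918e-05 -2.22945708e-03 -9.99997512e-01]] [0.18127445 0.05669391 0.42878459] 0.0851416089471916
scene {'color': 0, 'fx': 431.0402, 'fy': 431.0402, 'cx': 318.1782, 'cy': 198.2005, 'cam_to_world': [[0.3782, -0.6171, 0.6901, 1.424], [0.9257, 0.25, -0.2838, -0.2631], [0.0027, 0.7461, 0.6658, 0.93], [0.0, 0.0, 0.0, 1.0]]}
fixture [(0.56, [240.0, 308.0], 4770)]
jaw [(0.61, [231.0, 332.0], 275)]
jaw_post [(0.72, [231.0, 333.0], 239)]
block [(0.71, [221.0, 321.0], 575)]
tray [(0.97, [178.0, 372.0], 1920), (0.97, [172.0, 428.0], 949)]
tensioner [(0.74, [238.0, 298.0], 906)]
idler [(0.98, [237.0, 301.0], 816)]
top {'color': 0, 'fx': 418.3767, 'fy': 418.3767, 'cx': 324.6076, 'cy': 208.4792, 'cam_to_world': [[-0.0261, 0.9888, -0.1471, 0.3947], [-0.9996, -0.025, 0.0093, 0.109], [0.0055, 0.1473, 0.9891, 1.1931], [0.0, 0.0, 0.0, 1.0]]}
fixture [(0.89, [195.0, 344.0], 6698)]
jaw [(0.77, [188.0, 318.0], 256)]
jaw_post [(0.61, [187.0, 318.0], 285)]
block [(0.56, [204.0, 329.0], 414)]
tray [(0.64, [256.0, 240.0], 3480), (0.57, [248.0, 171.0], 1825)]
tensioner [(0.98, [185.0, 349.0], 927)]
idler [(0.57, [185.0, 351.0], 932)]
wrist {'color': 0, 'fx': 318.3997, 'fy': 318.3997, 'cx': 321.3281, 'cy': 203.2286, 'T_tool_cam': [[0.0009, 0.9561, 0.293, 0.0748], [1.0, -0.0011, 0.0004, 0.0004], [0.0007, 0.293, -0.9561, -0.0707], [0.0, 0.0, 0.0, 1.0]]}
fixture []
jaw []
jaw_post []
block []
tray []
tensioner []
idler []
1.2
```

View pics/top0.png

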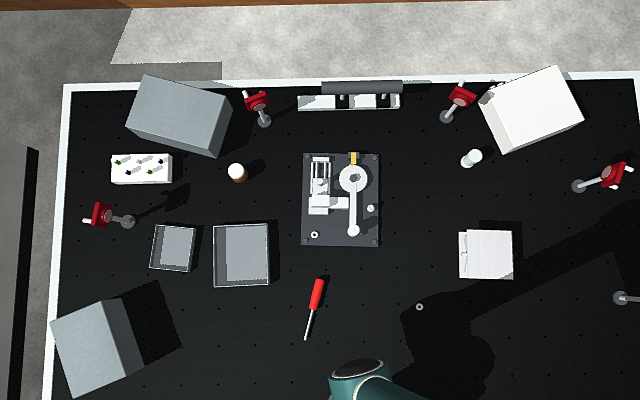

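View pics/scene0.png

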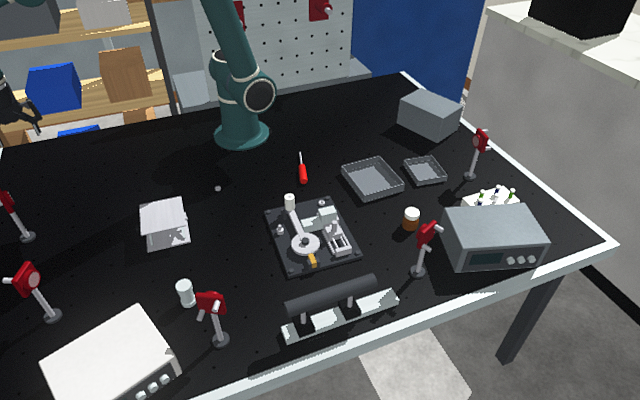

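Run:
```python
import cv2
a=cv2.imread('pics/top0.png'); cv2.imwrite('pics/top0c.png',cv2.resize(a[130:290,270:430],None,fx=5,fy=5,interpolation=cv2.INTER_CUBIC)[:600])
cv2.imwrite('pics/top0c.png',cv2.resize(a[130:250,270:430],None,fx=5,fy=5,interpolation=cv2.INTER_CUBIC))
a=cv2.imread('pics/scene0.png'); cv2.imwrite('pics/scene0c.png',cv2.resize(a[185:305,240:400],None,fx=5,fy=5,interpolation=cv2.INTER_CUBIC))
```

```text
(no output)
```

View pics/top0c.png

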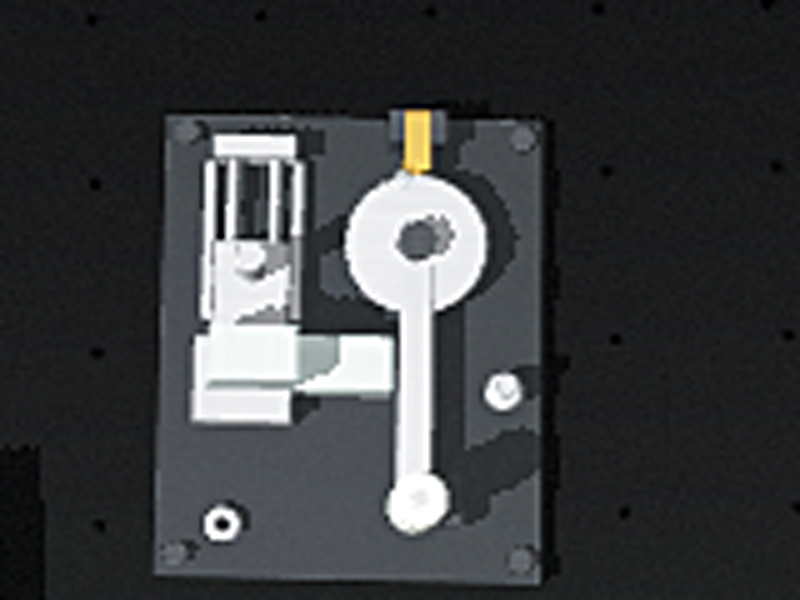

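View pics/scene0c.png

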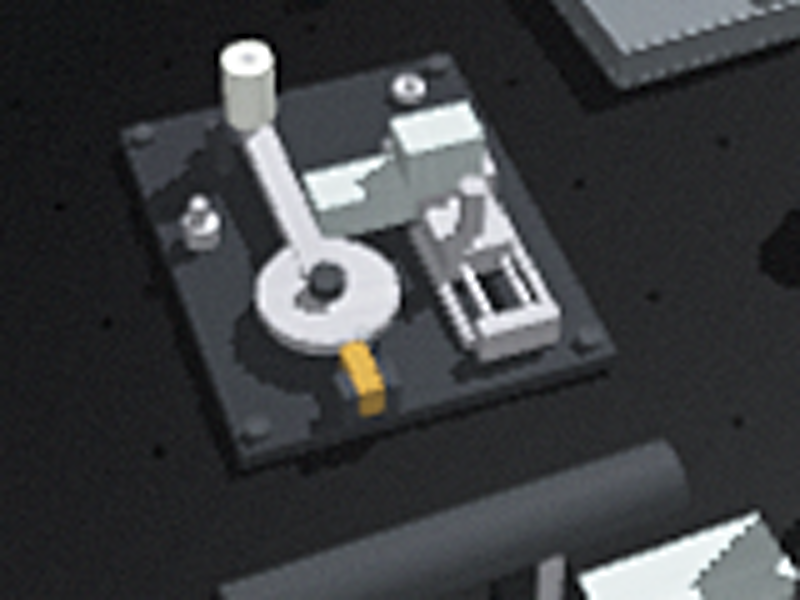

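```bash
cat > h.py <<'E'
import numpy as np,pickle,cv2
from scipy.optimize import least_squares
def load(n): return pickle.load(open(n+'.pkl','rb'))
def proj(p,X,T=None):
    T=p['cam_to_world'] if T is None else T
    T=np.array(T); c=(np.atleast_2d(X)-T[:3,3])@T[:3,:3]
    return np.c_[p['cx']+p['fx']*c[:,0]/-c[:,2],p['cy']-p['fy']*c[:,1]/-c[:,2]]
def back(p,uv,z,T=None):
    T=np.array(p['cam_to_world'] if T is None else T)
    d=T[:3,:3]@np.array([(uv[0]-p['cx'])/p['fx'],-(uv[1]-p['cy'])/p['fy'],-1]);t=(z-T[2,3])/d[2]
    return T[:3,3]+t*d
def tf(q,X):
    c,s=np.cos(q[2]),np.sin(q[2]);X=np.atleast_2d(X).astype(float)
    return np.c_[q[0]+c*X[:,0]-s*X[:,1],q[1]+s*X[:,0]+c*X[:,1],X[:,2]]
E
python3 - <<'E'
from h import *
t=load('top0');s=load('scene0')
C=np.array([[135,110,12],[135,-110,12],[-135,-110,12],[-135,110,12]])/1e3
ct=np.array([[165,115],[543,125],[540,583],[155,575]])/5+[270,130]
cs=np.array([[612,350],[240,462],[123,130],[440,55]])/5+[240,185]
R=np.array([[-95,-35,82]])/1e3
# roller tops
rt=np.array([[420,500]])/5+[270,130]; rs=np.array([[247,55]])/5+[240,185]
def f(q,v='ts'):
    o=[]
    if 't' in v:o.append(proj(t,tf(q,C))-ct);o.append(proj(t,tf(q,R))-rt)
    if 's' in v:o.append(proj(s,tf(q,C))-cs);o.append(proj(s,tf(q,R))-rs)
    return np.vstack(o).ravel()
for v in ['t','s','ts']:
    r=least_squares(f,[.6,.07,0],args=(v,));print(v,r.x,np.round(r.fun,1))
q=r.x
for n,P in dict(post=[17,62,70],blockhi=[-15,48,68],idler=[-95,-35,66],piv=[55,-35,66]).items():print(n,tf(q,np.array(P)/1e3), np.round(proj(t,tf(q,np.array(P)/1e3))-[270,130])*5,np.round(proj(s,tf(q,np.array(P)/1e3))-[240,185])*5)
# trays
for im,p in(('top0',t),('scene0',s)):
    for d in load(im+'s')['tray']:
        m=d['region'].astype(np.uint8);c,_=cv2.findContours(m,0,2);c=max(c,key=cv2.contourArea)
        r=cv2.minAreaRect(c);print(im,d['point'],[np.round(back(p,x,.032)[:2],3).tolist() for x in cv2.boxPoints(r)])
for im,nm in(('top0','to'),('scene0','sc')):
    a=cv2.imread(f'pics/{im}.png')
    a=a[210:300,140:290] if nm=='to' else a[145:215,330:455]
    cv2.imwrite(f'pics/tray_{nm}.png',cv2.resize(a,None,fx=5,fy=5,interpolation=cv2.INTER_CUBIC))
E
```

```text
t [ 0.59642819  0.05257583 -0.04660743] [ 0.1 -0.4  0.1 -0.8  0.5  0.5 -0.6  0.5 -0.1  0. ]
s [ 0.60237582  0.05099319 -0.04603142] [ 1.2  0.6 -0.2 -0.7 -1.7 -0.2  1.3 -0.8 -0.6  0.6]
ts [ 0.59844415  0.05212316 -0.04650643] [ 0.3 -1.1  0.2 -1.5  0.6 -0.2 -0.4 -0.2  0.  -0.7  0.9 -0.5 -0.4 -1.9
 -1.8 -1.1  1.2 -1.6 -0.6 -0.3]
post [[0.61830813 0.1132658  0.07      ]] [[245. 290.]] [[465. 155.]]
blockhi [[0.58569188 0.1007686  0.068     ]] [[270. 350.]] [[420. 125.]]
idler [[0.50191973 0.02157752 0.066     ]] [[420. 500.]] [[245.  75.]]
piv [[0.65175755 0.01460407 0.066     ]] [[420. 230.]] [[325. 245.]]
top0 [256.2, 240.5] [[0.533, 0.414], [0.534, 0.258], [0.359, 0.254], [0.359, 0.407]]
top0 [248.1, 171.4] [[0.415, 0.585], [0.539, 0.574], [0.521, 0.458], [0.398, 0.471]]
scene0 [178.1, 371.5] [[0.367, 0.249], [0.347, 0.47], [0.562, 0.396], [0.57, 0.201]]
scene0 [172.4, 428.2] [[0.417, 0.47], [0.434, 0.624], [0.576, 0.547], [0.557, 0.406]]
```

View pics/tray_to.png

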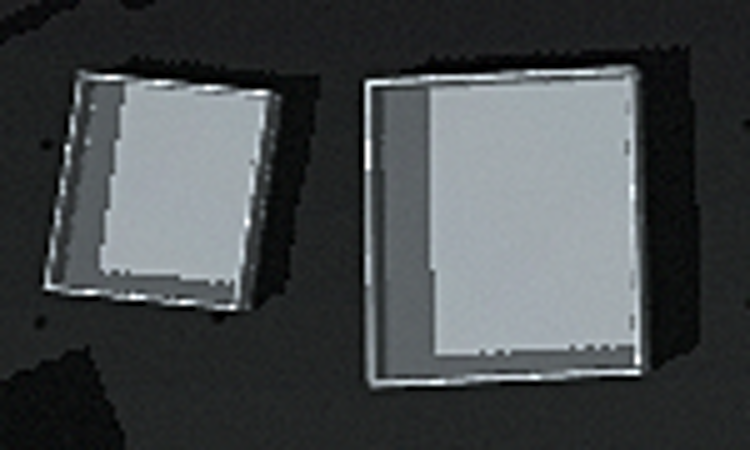

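View pics/tray_sc.png

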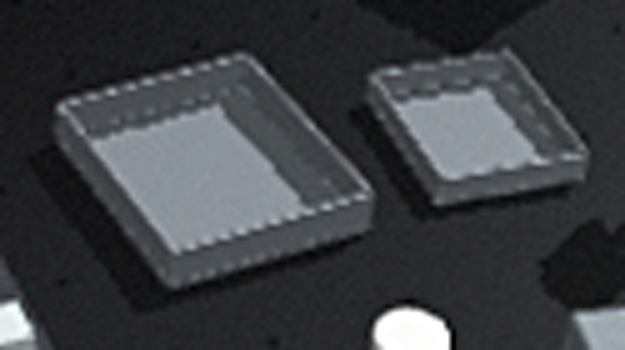

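The trays in the top view are the larger one at (row 255, col 240), which matches 170 x 150 mm and is the one meant, and a small look-alike at (248, 171). The crops confirm this. The fixture is near (0.598, 0.052) with a yaw of -0.047. I'll now move over the fixture for a close look.

Emit:
servo_tool --pt "633 -608 0" --pt "633 -608 0" --pt "633 -608 0" --pt "633 -608 0" --pt "633 -608 0" --pt "633 -608 0" --pt "633 -608 0" --pt "633 -608 0" --spin '[2,4,6,8,10,12,14,16.8]' --claw '[40,40,40,40,40,40,40,40]'

```text
time_s: 2.0
eef_pos: [0.3776, -0.3136, 0.3043]
tool_rot: [[0.999, -0.049, 0.001], [-0.049, -0.999, -0.001], [0.001, 0.001, -1.0]]
contact_force: [0.5, -0.6, 0.2]
finger_gap: 0.0397
```

Emit:
servo_tool --pt "232 -416 0" --pt "232 -416 0" --pt "232 -416 0" --pt "232 -416 0" --pt "232 -416 0" --pt "232 -416 0" --pt "232 -416 0" --pt "232 -416 0" --spin '[0,0,0,0,0,0,0,0]' --claw '[40,40,40,40,40,40,40,40]'

```text
time_s: 2.8
eef_pos: [0.5891, 0.0263, 0.3045]
tool_rot: [[0.999, -0.048, 0.002], [-0.048, -0.999, -0.001], [0.002, 0.001, -1.0]]
contact_force: [0.3, -1.3, 0.5]
finger_gap: 0.0399
```

```bash
cat >> h.py <<'E'
def wrist(tag):
    from bench import manip
    s=manip.read_state(); p=manip.snapshot('wrist')
    T=np.eye(4);T[:3,:3]=s['tool_rot'];T[:3,3]=s['eef_pos']
    p['cam_to_world']=T@np.array(p['T_tool_cam']);p['state']=s
    pickle.dump(p,open(tag+'.pkl','wb'));cv2.imwrite(f'pics/{tag}.png',p['color'][:,:,::-1])
    return s,p
E
python3 - <<'E'
from h import *
s,p=wrist('w1');print(s['time_s'],s['eef_pos'],s['tool_rot'].round(4) if hasattr(s['tool_rot'],'round') else s['tool_rot'],s['qpos'])
E
```

```text
2.8 [0.58907382 0.0263012  0.3044957 ] [[ 9.988e-01 -4.820e-02  1.700e-03]
 [-4.820e-02 -9.988e-01 -9.000e-04]
 [ 1.800e-03  8.000e-04 -1.000e+00]] [ 2.78617883e-03  1.02436662e-01  1.79224358e+00 -9.21434980e-04
  1.24519251e+00  1.62209359e+00]
```

View pics/w1.png

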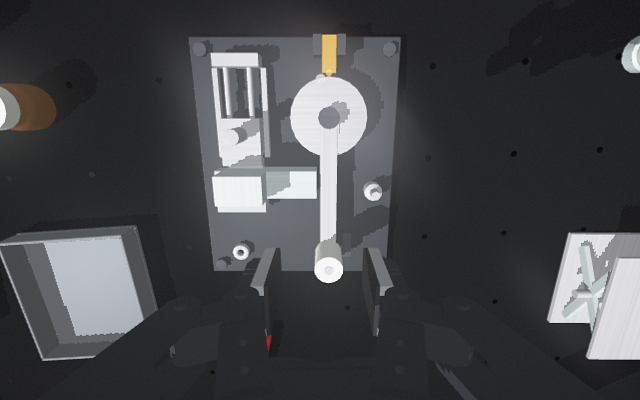

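Run:
```python
import cv2
a=cv2.imread('pics/w1.png')
cv2.imwrite('pics/w1c.png',cv2.resize(a[30:150,180:340],None,fx=5,fy=5,interpolation=cv2.INTER_CUBIC))
cv2.imwrite('pics/w1d.png',cv2.resize(a[150:270,180:340],None,fx=5,fy=5,interpolation=cv2.INTER_CUBIC))
```

```text
(no output)
```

View pics/w1c.png

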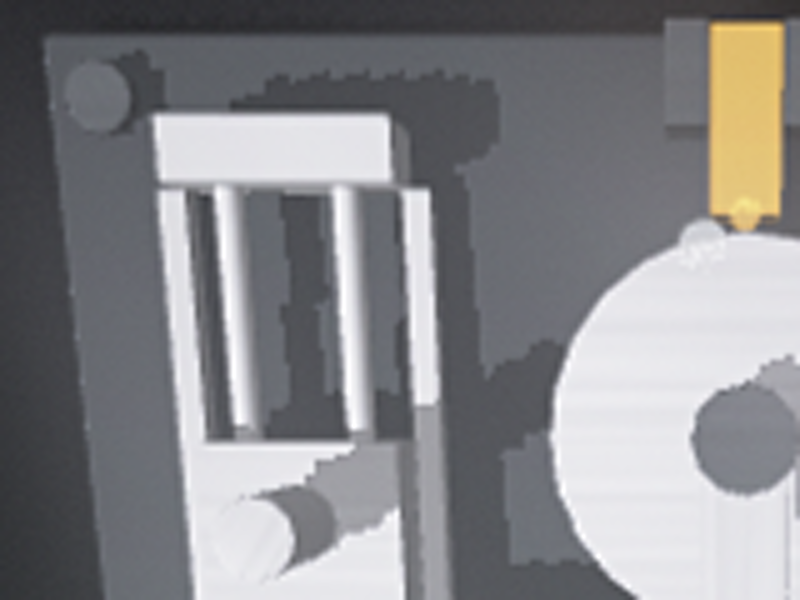

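View pics/w1d.png

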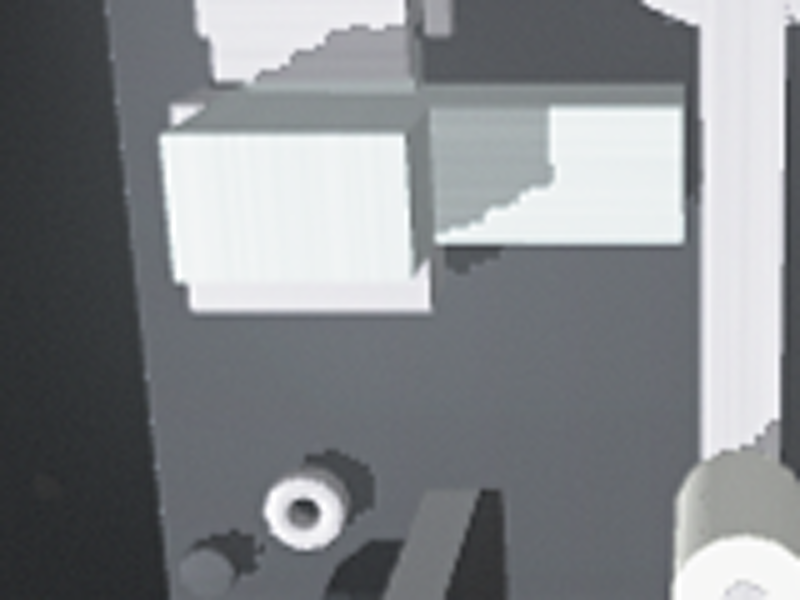

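Run:
```python
from h import *
p=load('w1')
fx=lambda x:x
C=np.array([[135,110,12],[135,-110,12],[-135,-110,12],[-95,-35,82],[-30,81,68],[-30,33,68],[0,81,68],[0,33,68]])/1e3
uv=np.array([[189,37],[401,38],[387,270],[329,270],[215,206.5],[262.4,206],[212,176.4],[261.6,176.4]])
f=lambda q:(proj(p,tf(q,C))-uv).ravel()
r=least_squares(f,[.6,.05,-.046],loss='soft_l1');print(r.x,f(r.x).reshape(-1,2).round(1))
q=r.x
def inv(X):
    c,s=np.cos(q[2]),np.sin(q[2]);d=X[:2]-q[:2];return [c*d[0]+s*d[1],-s*d[0]+c*d[1]]
for n,u,z in (('post',(231,138),.07),('jawL',(180+208/5,30+440/5),.034),('jawR',(180+405/5,30+440/5),.034),('roller',(329,270),.082)):
    X=back(p,u,z);print(n,X.round(4),np.round(inv(X),4))
```

```text
[ 0.59855875  0.05203129 -0.04650682] [[-0.6 -0.3]
 [ 1.3 -1.4]
 [-0.2  1.3]
 [ 0.6  0.3]
 [-0.  -0.5]
 [ 0.  -0. ]
 [ 0.   0.6]
 [-0.8  0.5]]
post [0.6391 0.1088 0.07  ] [0.0379 0.0586]
jawL [0.657  0.1261 0.034 ] [0.0549 0.0767]
jawR [0.655  0.0853 0.034 ] [0.0549 0.0359]
roller [0.5024 0.0221 0.082 ] [-0.0947 -0.0344]
```

The wrist fit gives the fixture at (0.5986, 0.0521), yaw -0.0465. The post is at pixel (231,138), fixture coordinates (37.5, 58), so the jaw is about 3 mm open. Both match the spec. I'll straddle the post next.

Emit:
servo_tool --pt "46 -84 0" --pt "46 -84 60" --pt "46 -84 110" --pt "46 -84 155" --pt "46 -84 191" --pt "46 -84 191" --spin '[0,0,0,0,0,0]' --claw '[40,40,40,40,40,40]'

```text
time_s: 3.45
eef_pos: [0.6376, 0.1146, 0.1061]
tool_rot: [[0.999, -0.045, -0.009], [-0.045, -0.999, 0.003], [-0.009, -0.002, -1.0]]
contact_force: [-1.5, -1.1, -1.3]
finger_gap: 0.0402
```

Run:
```python
from h import *
s,p=wrist('w2');print(s['time_s'],s['eef_pos'],s['contact_force'])
```

```text
3.45 [0.63764415 0.11458327 0.10609718] [-1.49481668 -1.11137246 -1.3297948 ]
```

View pics/w2.png

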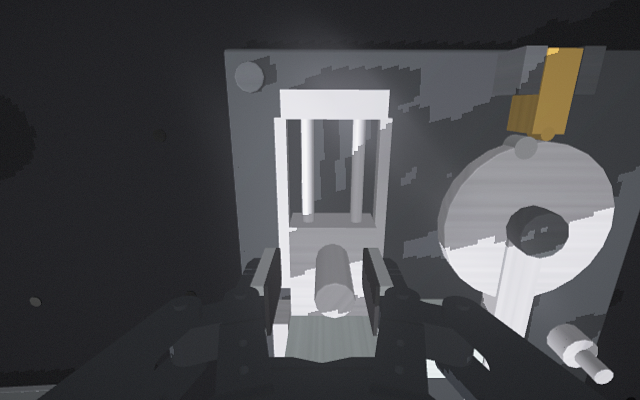

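The post (333, 275) sits between the fingers but about 6 mm off centre, and the tool is slightly low. I'll correct both, let it settle, then close.

Emit:
servo_tool --pt "1 6 -6" --pt "1 6 -6" --pt "1 6 -6" --spin '[0,0,0]' --claw '[40,40,40]'

```text
time_s: 3.8
eef_pos: [0.6425, 0.1082, 0.1187]
tool_rot: [[0.999, -0.046, 0.001], [-0.046, -0.999, 0.004], [0.001, -0.004, -1.0]]
contact_force: [0.0, 0.6, -0.2]
finger_gap: 0.0404
```

Emit:
servo_tool --pt "-3 0 5" --pt "-3 0 5" --pt "-3 0 5" --pt "-3 0 5" --spin '[0,0,0,0]' --claw '[40,40,16,10]'

```text
time_s: 4.2
eef_pos: [0.6396, 0.1092, 0.1142]
tool_rot: [[0.999, -0.047, 0.002], [-0.047, -0.999, 0.006], [0.001, -0.006, -1.0]]
contact_force: [-1.9, -0.8, 1.5]
finger_gap: 0.0142
```

Emit:
servo_tool --pt "0 0 0" --pt "0 0 0" --pt "0 0 0" --spin '[0,0,0]' --claw '[5,5,5]'

```text
time_s: 4.5
eef_pos: [0.6396, 0.1093, 0.1143]
tool_rot: [[0.999, -0.046, 0.002], [-0.046, -0.999, 0.006], [0.001, -0.006, -1.0]]
contact_force: [-0.1, -0.5, 1.4]
finger_gap: 0.0142
```

Emit:
servo_tool --pt "5 0 0" --pt "11 0 0" --pt "17 0 0" --pt "23 0 0" --pt "29 0 0" --pt "34 0 0" --pt "34 0 0" --spin '[0,0,0,0,0,0,0]' --claw '[5,5,5,5,5,5,5]'

```text
time_s: 5.2
eef_pos: [0.6748, 0.1075, 0.1143]
tool_rot: [[0.999, -0.047, 0.003], [-0.047, -0.999, 0.006], [0.003, -0.006, -1.0]]
contact_force: [-1.0, -0.1, 2.4]
finger_gap: 0.014
```

Emit:
servo_tool --pt "0 0 0" --pt "0 0 0" --pt "0 0 -30" --pt "0 0 -70" --pt "-40 0 -110" --pt "-80 0 -130" --pt "-80 0 -130" --pt "-80 0 -130" --spin '[0,0,0,-4,-12,-20,-28,-36]' --claw '[40,40,40,60,85,85,85,85]'

```text
time_s: 6.0
eef_pos: [0.5941, 0.1107, 0.2461]
tool_rot: [[0.832, 0.555, 0.008], [0.554, -0.832, 0.007], [0.01, -0.001, -1.0]]
contact_force: [0.4, 0.3, -1.0]
finger_gap: 0.0849
```

Emit:
servo_tool --pt "0 0 0" --pt "0 0 0" --pt "0 0 0" --pt "0 0 0" --pt "0 0 0" --pt "0 0 0" --pt "0 0 0" --pt "0 0 0" --spin '[-8,-16,-24,-32,-40,-48,-54,-54]' --claw '[85,85,85,85,85,85,85,85]'

```text
time_s: 6.8
eef_pos: [0.5942, 0.1107, 0.2461]
tool_rot: [[0.04, 0.999, 0.008], [0.999, -0.04, 0.007], [0.007, 0.008, -1.0]]
contact_force: [-0.2, 0.0, 0.4]
finger_gap: 0.085
```

Run:
```python
from h import *
s,p=wrist('w3');print(s['time_s'],s['eef_pos'],s['tool_rot'])
from bench import manip
t=manip.snapshot('top');pickle.dump(t,open('top3.pkl','wb'));cv2.imwrite('pics/top3.png',t['color'][:,:,::-1])
```

```text
6.8 [0.59418057 0.11071912 0.24614133] [[ 0.04027427  0.9991536   0.00837088]
 [ 0.99916451 -0.04033013  0.00661524]
 [ 0.00694724  0.00809747 -0.99994308]]
```

View pics/w3.png

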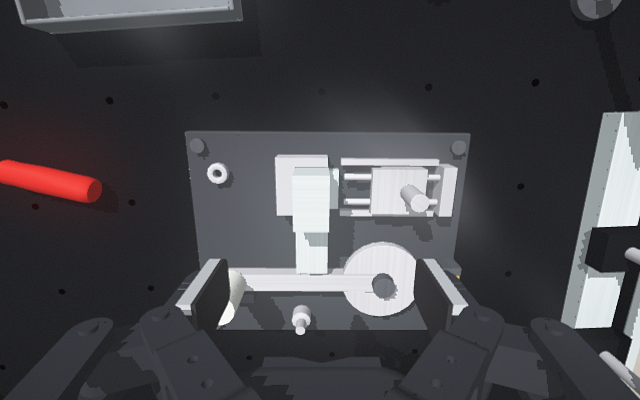

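Run:
```python
from h import *
p=load('w3');q=[.5986,.0521,-.0465]
C=np.array([[-30,81,68],[0,81,68],[0,33,68],[-30,33,68]])/1e3
print(proj(p,tf(q,C)).round(1))
g=tf(q,[-.015,.048,.111])[0];s=p['state'];print(g,(s['tool_rot'].T@(g-s['eef_pos'])*1e3).round(1))
R=s['tool_rot'];print(np.degrees(np.arctan2(R[1,0],R[0,0])))
X=back(p,(419,203),.07);c,sn=np.cos(q[2]),np.sin(q[2]);d=X[:2]-q[:2];print('post',c*d[0]+sn*d[1],-sn*d[0]+c*d[1])
a=cv2.imread('pics/w3.png');cv2.imwrite('pics/w3c.png',cv2.resize(a[120:240,270:430],None,fx=5,fy=5,interpolation=cv2.INTER_CUBIC))
# tray fit
t=load('top0');sc=load('scene0')
T=np.array([[-85,-75,32],[85,-75,32],[85,75,32],[-85,75,32]])/1e3
ut=np.array([[643,372],[638,68],[366,80],[371,386]])/5+[140,210]
us=np.array([[62,103],[172,262],[370,196],[245,58]])/5+[330,145]
for v in('t','s','ts'):
    def f(q):
        o=[]
        if 't' in v:o.append(proj(t,tf(q,T))-ut)
        if 's' in v:o.append(proj(sc,tf(q,T))-us)
        return np.vstack(o).ravel()
    r=least_squares(f,[.446,.333,0]);print(v,r.x,r.fun.round(1))
```

```text
[[290.7 175.3]
 [328.4 175.5]
 [327.7 231.7]
 [291.9 231.5]]
[0.58584741 0.10074536 0.111     ] [-11.2  -9.  135. ]
87.69177447992918
post 0.07383836996273065 0.0590702483589091
t [0.44372359 0.33218825 0.02093216] [ 0.4  0.5 -0.3 -0.5  0.2 -0.4 -0.3  0.4]
s [0.45445108 0.330089   0.01425751] [-1.4  0.6 -0.3 -0.8  1.2  0.5  0.6 -0.5]
ts [0.44634587 0.33242744 0.01897565] [ 0.2 -0.4 -0.3 -1.4  0.2 -1.4 -0.4 -0.7 -1.9 -0.8 -0.6 -2.5  0.6 -1.2
 -0.1 -2. ]
```

View pics/w3c.png

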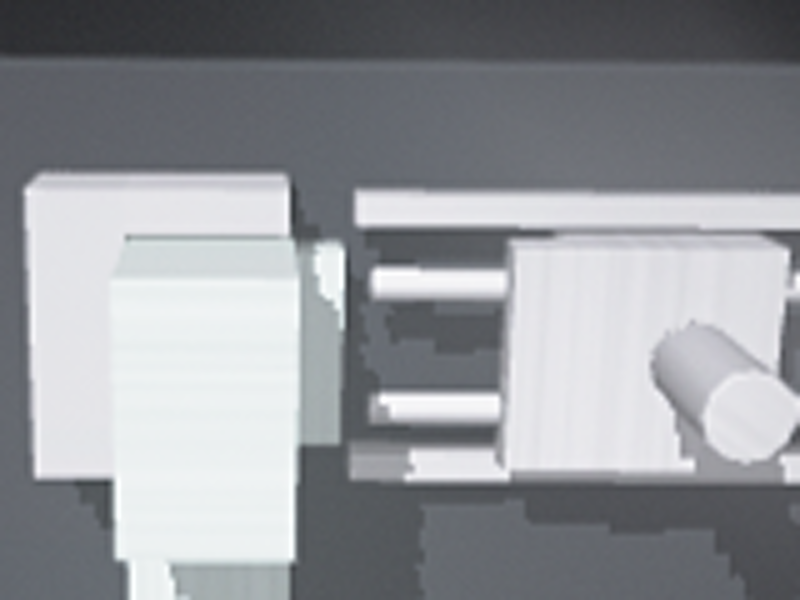

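The jaw is about 39 mm open, and the block's top matches the model in the enlarged crop: (292,175), (330,175), (330,232), (293,232). I'll go down to grip it.

Emit:
servo_tool --pt "-11 -9 30" --pt "-11 -9 65" --pt "-11 -9 95" --pt "-11 -9 115" --pt "-11 -9 128" --pt "-11 -9 134" --pt "-11 -9 134" --pt "-11 -9 134" --spin '[0.4,0.4,0.4,0.4,0.4,0.4,0.4,0.4]' --claw '[85,85,85,85,80,70,60,50]'

```text
time_s: 7.7
eef_pos: [0.5867, 0.1011, 0.1131]
tool_rot: [[0.05, 0.999, 0.01], [0.999, -0.05, 0.007], [0.007, 0.01, -1.0]]
contact_force: [-0.2, 0.2, -0.0]
finger_gap: 0.0501
```

Emit:
servo_tool --pt "0 0 0" --pt "0 0 0" --pt "0 0 0" --pt "0 0 0" --pt "0 0 0" --spin '[0,0,0,0,0]' --claw '[35,20,20,20,20]'

```text
time_s: 8.2
eef_pos: [0.5878, 0.1014, 0.115]
tool_rot: [[0.05, 0.999, 0.013], [0.999, -0.051, 0.007], [0.008, 0.013, -1.0]]
contact_force: [-0.8, 0.3, 6.3]
finger_gap: 0.0289
```

Emit:
servo_tool --pt "0 0 -4" --pt "0 0 -10" --pt "0 0 -25" --pt "0 0 -50" --pt "0 0 -80" --pt "0 0 -90" --pt "0 0 -90" --spin '[0,0,0,0,0,0,0]' --claw '[20,20,20,20,20,20,20]'

```text
time_s: 8.9
eef_pos: [0.5882, 0.1009, 0.2079]
tool_rot: [[0.05, 0.999, 0.018], [0.999, -0.051, 0.008], [0.009, 0.018, -1.0]]
contact_force: [0.5, -0.4, -3.8]
finger_gap: 0.029
```

Run:
```python
from h import *
s,p=wrist('w4');print(s['time_s'],s['eef_pos'],s['contact_force'],s['finger_gap'],s['tool_rot'])
```

```text
8.9 [0.58820782 0.10088303 0.20787856] [ 0.47693373 -0.42950413 -3.76320295] 0.029049823615912393 [[ 0.05046312  0.99855812  0.01830699]
 [ 0.99868579 -0.05061695  0.00803873]
 [ 0.00895378  0.01787727 -0.9998001 ]]
```

View pics/w4.png

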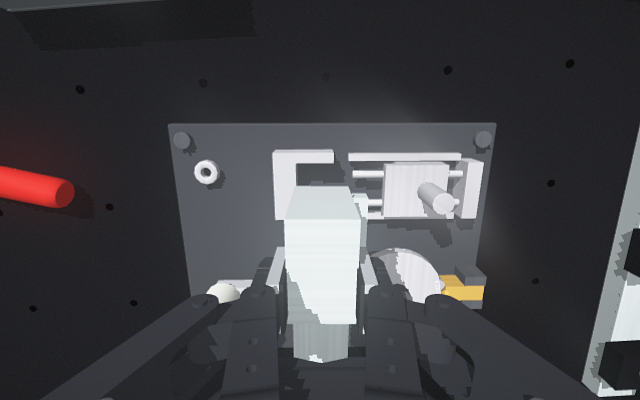

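The block is held and level, with about 3.8 N of weight on the wrist. Next I'll carry it over the tray.

Emit:
servo_tool --pt "20 -13 0" --pt "55 -35 0" --pt "95 -60 0" --pt "135 -86 0" --pt "175 -111 0" --pt "210 -133 0" --pt "235 -149 0" --pt "242 -154 0" --spin '[0,-1,-2,-3,-4,-4,-4,-4]' --claw '[20,20,20,20,20,20,20,20]'

```text
time_s: 9.75
eef_pos: [0.4427, 0.352, 0.2034]
tool_rot: [[-0.022, 1.0, 0.011], [1.0, 0.022, 0.006], [0.006, 0.011, -1.0]]
contact_force: [-0.3, 0.5, -3.1]
finger_gap: 0.029
```

Emit:
servo_tool --pt "0 0 0" --pt "0 0 0" --pt "0 0 0" --spin '[0,0,0]' --claw '[20,20,20]'

```text
time_s: 10.05
eef_pos: [0.4429, 0.3507, 0.2025]
tool_rot: [[-0.021, 1.0, 0.01], [1.0, 0.021, 0.005], [0.005, 0.01, -1.0]]
contact_force: [0.9, -0.7, -3.1]
finger_gap: 0.0288
```

Run:
```python
from h import *
from bench import manip
s,p=wrist('w5');print(s['time_s'],s['eef_pos'],s['contact_force'],s['finger_gap'],s['tool_rot'])
t=manip.snapshot('top');cv2.imwrite('pics/top5.png',t['color'][:,:,::-1])
```

```text
10.05 [0.44294603 0.35069832 0.20250222] [ 0.9349995  -0.68537279 -3.05187694] 0.028795243873301343 [[-0.02128621  0.99972041  0.01029581]
 [ 0.99976222  0.0212361   0.00495206]
 [ 0.00473203  0.01039877 -0.99993473]]
```

View pics/w5.png

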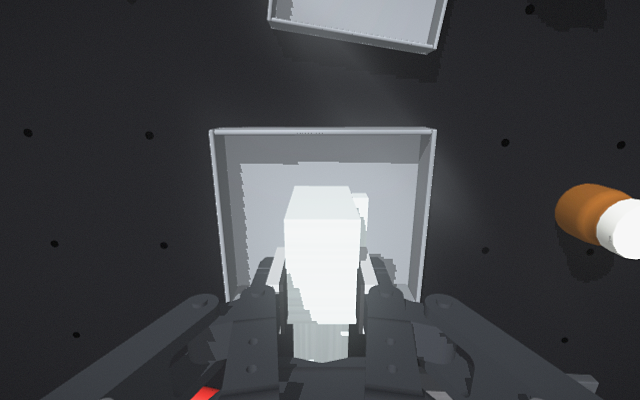

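View pics/top5.png

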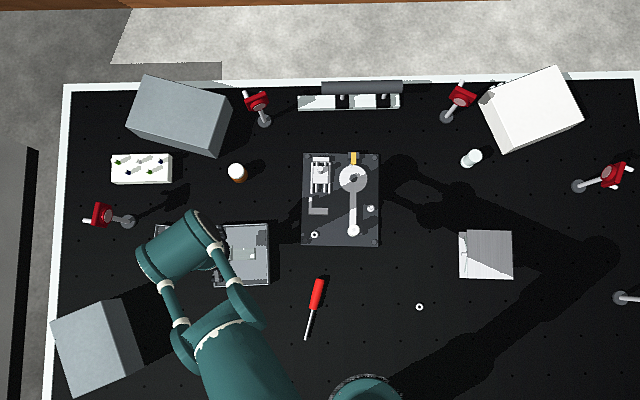

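The block is centred over the tray, whose walls show at columns 213 and 434. I'll lower it gently.

Emit:
servo_tool --pt "0 0 20" --pt "0 0 45" --pt "0 0 65" --pt "0 0 78" --pt "0 0 86" --pt "0 0 89" --pt "0 0 89" --pt "0 0 89" --spin '[0,0,0,0,0,0,0,0]' --claw '[20,20,20,20,20,20,20,20]'

```text
time_s: 10.95
eef_pos: [0.445, 0.3518, 0.1151]
tool_rot: [[-0.021, 1.0, 0.013], [1.0, 0.021, 0.007], [0.007, 0.013, -1.0]]
contact_force: [0.4, 0.7, -3.8]
finger_gap: 0.029
```

Emit:
servo_tool --pt "0 0 1" --pt "0 0 2" --pt "0 0 3" --pt "0 0 4" --spin '[0,0,0,0]' --claw '[20,20,20,20]'

```text
time_s: 11.35
eef_pos: [0.4451, 0.3519, 0.1112]
tool_rot: [[-0.021, 1.0, 0.013], [1.0, 0.021, 0.007], [0.007, 0.013, -1.0]]
contact_force: [0.3, 0.2, -4.6]
finger_gap: 0.029
```

Not touching the floor yet, so I'll keep lowering in 1 mm steps.

Emit:
servo_tool --pt "0 0 1" --pt "0 0 2" --pt "0 0 3" --pt "0 0 4" --pt "0 0 5" --spin '[0,0,0,0,0]' --claw '[20,20,20,20,20]'

```text
time_s: 11.85
eef_pos: [0.4452, 0.352, 0.107]
tool_rot: [[-0.021, 1.0, 0.012], [1.0, 0.021, 0.007], [0.006, 0.013, -1.0]]
contact_force: [-2.8, -2.9, 9.4]
finger_gap: 0.0291
```

The block is on the floor: the force has gone from -4.6 to +9.4 N. I'll release it and rise.

Emit:
servo_tool --pt "0 0 0" --pt "0 0 0" --pt "0 0 0" --pt "0 0 -15" --pt "0 0 -50" --pt "0 0 -95" --pt "0 0 -140" --pt "0 0 -160" --spin '[0,0,0,0,0,0,0,0]' --claw '[45,50,50,50,50,50,50,50]'

```text
time_s: 12.65
eef_pos: [0.445, 0.3522, 0.2738]
tool_rot: [[-0.021, 1.0, 0.02], [1.0, 0.021, 0.012], [0.012, 0.02, -1.0]]
contact_force: [-0.2, -0.4, 0.3]
finger_gap: 0.0502
```

Run:
```python
from h import *
s,p=wrist('w6');print(s['time_s'],s['eef_pos'],s['contact_force'],s['finger_gap'],s['qpos'])
print(s['tool_rot'])
```

```text
12.65 [0.44495328 0.35223349 0.2737878 ] [-0.24724926 -0.41387312  0.26162904] 0.05023436639273709 [ 0.62661917  0.07093904  1.88439811 -0.00202162  1.16315059  0.60655614]
[[-0.02095672  0.99958425  0.01980258]
 [ 0.99971274  0.0207208   0.01204479]
 [ 0.01162946  0.02004931 -0.99973135]]
```

View pics/w6.png

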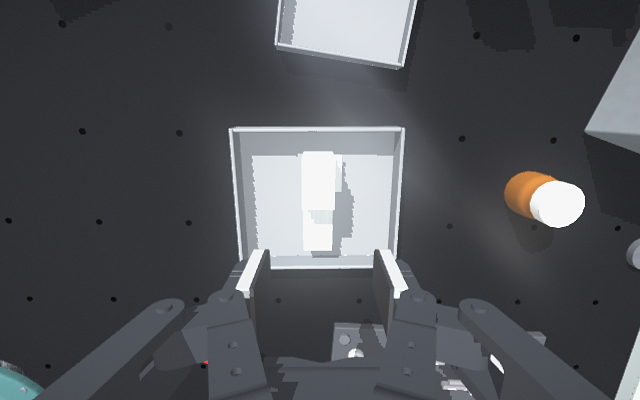

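The block stands upright inside the large tray, spanning pixels (302–340, 152–250). Next I'll move over the idler and turn the jaws to its direction of travel.

Emit:
servo_tool --pt "-40 7 0" --pt "-85 13 0" --pt "-132 20 0" --pt "-180 28 0" --pt "-228 36 0" --pt "-275 43 0" --pt "-315 50 0" --pt "-332 52 0" --spin '[7,15,23,31,39,47,55,63]' --claw '[55,55,55,55,55,55,55,55]'

```text
time_s: 13.5
eef_pos: [0.5049, 0.0188, 0.2733]
tool_rot: [[0.885, 0.465, 0.024], [0.465, -0.885, 0.013], [0.027, -0.001, -1.0]]
contact_force: [-0.0, 1.6, -0.3]
finger_gap: 0.0546
```

Emit:
servo_tool --pt "0 0 0" --pt "0 0 0" --pt "0 0 0" --pt "0 0 0" --pt "0 0 0" --pt "0 0 0" --spin '[8,16,24,31,31,31]' --claw '[55,55,55,55,55,55]'

```text
time_s: 14.1
eef_pos: [0.5048, 0.0188, 0.2734]
tool_rot: [[0.998, -0.055, 0.024], [-0.055, -0.998, 0.013], [0.023, -0.014, -1.0]]
contact_force: [0.3, -0.2, 0.5]
finger_gap: 0.0553
```

Run:
```python
from h import *
s,p=wrist('w7');print(s['time_s'],s['eef_pos'],s['contact_force'],s['finger_gap'],s['qpos'])
print(s['tool_rot'])
q=[.5986,.0521,-.0465]
print(proj(p,tf(q,np.array([[-95,-35,82]])/1e3)))
g=tf(q,[-.095,-.035,.122])[0];print(g,s['tool_rot'].T@(g-s['eef_pos']))
```

```text
14.1 [0.50476439 0.01880504 0.27341902] [ 0.25673876 -0.2211558   0.48904595] 0.05529816574693322 [-0.01942145 -0.05087867  2.00816245  0.014681    1.16095631  1.6004533 ]
[[ 0.99822969 -0.05457485  0.02364478]
 [-0.05489269 -0.99840752  0.01300797]
 [ 0.02289722 -0.01428287 -0.99963579]]
[[321.17706031 205.23296141]]
[0.50207577 0.02155374 0.122     ] [-0.00630182 -0.00043489  0.15133605]
```

View pics/w7.png

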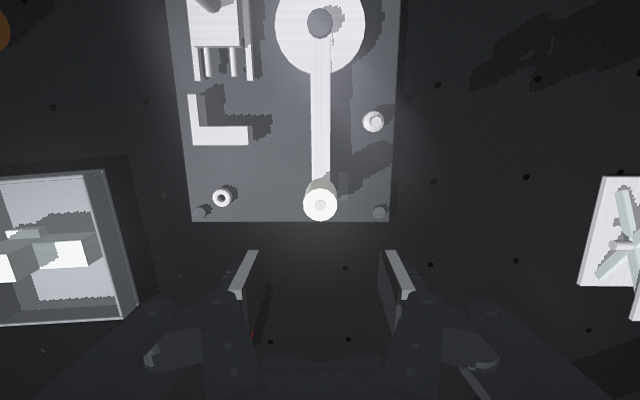

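Emit:
servo_tool --pt "-6 0 30" --pt "-6 0 65" --pt "-6 0 100" --pt "-6 0 125" --pt "-6 0 142" --pt "-6 0 151" --pt "-6 0 151" --pt "-6 0 151" --spin '[0,0,0,0,0,0,0,0]' --claw '[55,55,55,55,55,55,50,42]'

```text
time_s: 14.95
eef_pos: [0.503, 0.0212, 0.123]
tool_rot: [[0.998, -0.054, 0.025], [-0.055, -0.998, 0.013], [0.024, -0.014, -1.0]]
contact_force: [0.6, 0.5, -0.1]
finger_gap: 0.042
```

Run:
```python
from h import *
s,p=wrist('w8');print(s['time_s'],s['eef_pos'],s['contact_force'],s['finger_gap'])
q=[.5986,.0521,-.0465]
# path: TCP behind roller centre by 6mm slack handled as offset along tangent
R=s['tool_rot'];yaw0=np.arctan2(R[1,0],R[0,0])
for th in [0,.05,.1,.15,.2,.25,.3,.35,.4,.45,.5,.54]:
    off=.006
    X=np.array([.055-.15*np.cos(th)+off*np.sin(th),-.035+.15*np.sin(th)+off*np.cos(th),.122])
    g=tf(q,X)[0];print(th,(R.T@(g-s['eef_pos'])*1e3).round(1),'spin',np.degrees(th+(yaw0-q[2])).round(1))
```

```text
14.95 [0.50300069 0.02116403 0.12304168] [ 0.5539381   0.52900634 -0.08831814] 0.04199498662544176
0 [-1.  -6.3  1.1] spin -0.5
0.05 [ -0.6 -13.8   1.2] spin 2.4
0.1 [  0.2 -21.3   1.4] spin 5.3
0.15 [  1.4 -28.7   1.5] spin 8.1
0.2 [  2.9 -36.    1.6] spin 11.0
0.25 [  4.8 -43.3   1.8] spin 13.9
0.3 [  7.1 -50.4   1.9] spin 16.7
0.35 [  9.7 -57.5   2.1] spin 19.6
0.4 [ 12.7 -64.4   2.3] spin 22.5
0.45 [ 16.  -71.1   2.4] spin 25.3
0.5 [ 19.6 -77.7   2.6] spin 28.2
0.54 [ 22.8 -82.8   2.8] spin 30.5
```

View pics/w8.png

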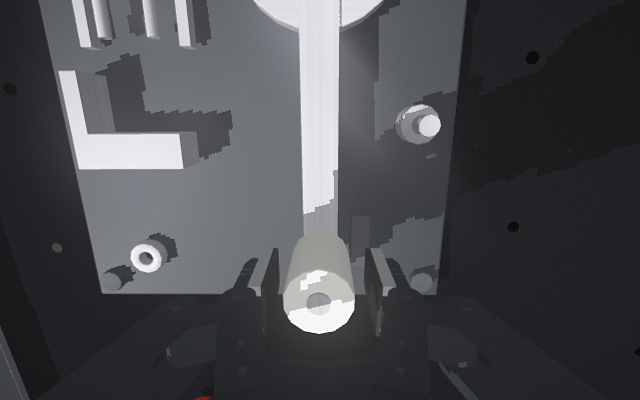

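The roller is centred between the fingers. I'll push it along its arc.

Emit:
servo_tool --pt "-1 -6 0" --pt "-1 -14 0" --pt "0 -21 0" --pt "1 -29 0" --pt "3 -36 0" --pt "5 -43 0" --pt "7 -50 0" --pt "10 -57 0" --spin '[0,2.4,5.3,8.1,11,13.9,16.7,19.6]' --claw '[42,42,42,42,42,42,42,42]'

```text
time_s: 15.8
eef_pos: [0.5166, 0.077, 0.1252]
tool_rot: [[0.922, -0.387, 0.026], [-0.387, -0.922, 0.011], [0.02, -0.02, -1.0]]
contact_force: [-0.7, -5.6, -0.9]
finger_gap: 0.0418
```

```bash
cat > a.py <<'E'
from h import *
import sys
s,p=wrist(sys.argv[1]);print(s['time_s'],s['eef_pos'],s['contact_force'],s['finger_gap'])
q=[.5986,.0521,-.0465]
R=s['tool_rot'];yaw0=np.arctan2(R[1,0],R[0,0])
for th in [.35,.4,.45,.48,.5,.52]:
    off=.006
    X=np.array([.055-.15*np.cos(th)+off*np.sin(th),-.035+.15*np.sin(th)+off*np.cos(th),.122])
    g=tf(q,X)[0];print(th,(R.T@(g-s['eef_pos'])*1e3).round(1),'spin',np.degrees(th+(yaw0-q[2])).round(1),'roller px',proj(p,tf(q,[.055-.15*np.cos(th),-.035+.15*np.sin(th),.082])).round())
E
python3 a.py w9
```

```text
15.8 [0.51655468 0.07697367 0.12521092] [-0.70637107 -5.62124393 -0.88228003] 0.041792764444303035
0.35 [-1.1 -0.7  3.2] spin -0.1 roller px [[336. 301.]]
0.4 [-0.6 -8.1  3.4] spin 2.8 roller px [[317. 300.]]
0.45 [  0.2 -15.6   3.5] spin 5.7 roller px [[299. 299.]]
0.48 [  0.9 -20.    3.6] spin 7.4 roller px [[289. 297.]]
0.5 [  1.4 -23.    3.7] spin 8.5 roller px [[281. 296.]]
0.52 [  2.  -25.9   3.8] spin 9.7 roller px [[274. 295.]]
```

View pics/w9.png

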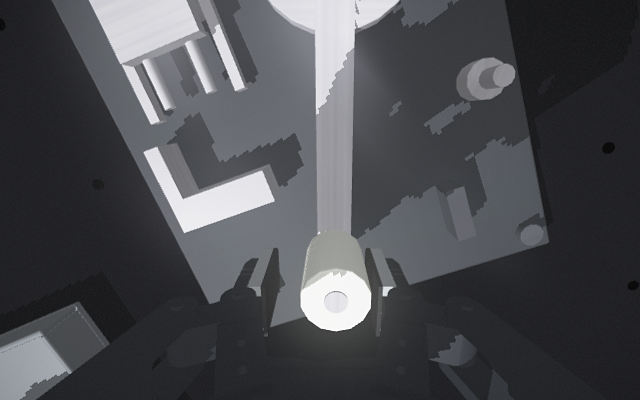

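The roller at (336, 301) corresponds to θ ≈ 0.35. I'll continue to about 0.48.

Emit:
servo_tool --pt "-1 -5 1" --pt "0 -10 1" --pt "0 -15 2" --pt "1 -20 2" --pt "1 -20 2" --pt "1 -20 2" --pt "1 -20 2" --spin '[2,4,6,7.4,7.4,7.4,7.4]' --claw '[42,42,42,42,42,42,42]'

```text
time_s: 16.55
eef_pos: [0.5256, 0.0952, 0.1248]
tool_rot: [[0.864, -0.502, 0.027], [-0.503, -0.864, 0.01], [0.018, -0.022, -1.0]]
contact_force: [-2.7, -6.7, 3.9]
finger_gap: 0.042
```

```bash
python3 a.py w10
python3 - <<'E'
from bench import manip
import cv2
for c in('top','scene'):
    p=manip.snapshot(c);cv2.imwrite(f'pics/{c}10.png',p['color'][:,:,::-1])
E
```

```text
16.55 [0.52562867 0.09516196 0.12478364] [-2.73944064 -6.71211515  3.94836362] 0.04196631952685148
0.35 [ 0.1 19.8  2.3] spin -7.5 roller px [[386. 298.]]
0.4 [-0.4 12.3  2.5] spin -4.6 roller px [[368. 299.]]
0.45 [-0.5  4.8  2.7] spin -1.7 roller px [[349. 300.]]
0.48 [-0.4  0.3  2.8] spin -0.0 roller px [[338. 300.]]
0.5 [-0.2 -2.7  2.8] spin 1.1 roller px [[331. 299.]]
0.52 [-0.  -5.7  2.9] spin 2.3 roller px [[324. 299.]]
```

View pics/w10.png

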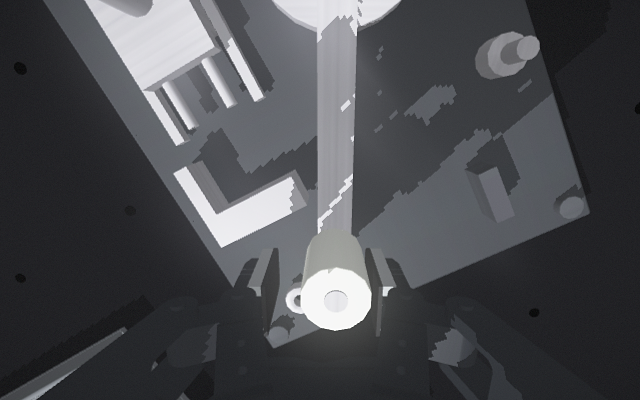

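View pics/scene10.png

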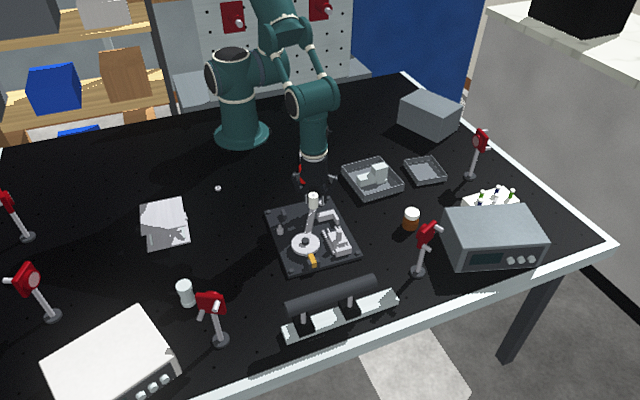

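The roller at (336, 300) gives θ ≈ 0.485, and the 7 N reaction fits the spring. I'll hold briefly to check it is steady, then hand in.

Emit:
servo_tool --pt "0 -1 0" --pt "0 -1 0" --pt "0 -1 0" --pt "0 -1 0" --spin '[0,0,0,0]' --claw '[42,42,42,42]'

```text
time_s: 17.1
eef_pos: [0.5254, 0.095, 0.125]
tool_rot: [[0.865, -0.501, 0.026], [-0.501, -0.865, 0.008], [0.018, -0.02, -1.0]]
contact_force: [-2.2, -6.0, -0.1]
finger_gap: 0.0418
```

Run:
```python
from bench import manip
s=manip.read_state();print(s['time_s'],s['eef_pos'],s['contact_force'],s['joint_velocities'])
print(manip.hand_in())
```

```text
17.1 [0.52541229 0.09501687 0.12502254] [-2.21483991 -6.04757794 -0.09513636] [-0.0007424  -0.00119075 -0.0013519   0.00047563 -0.0011629   0.00193877]
the job is handed in; nothing more can be done
None
```

I finished the job in the order asked and handed it in at about 17 s, with the fingers still holding the roller back.

- **Vise jaw:** I gripped the post and slid the jaw to about 39 mm open; the wrist picture put it at 39.8 mm, a millimetre or so more than the distance moved.
- **Block:** I lifted it out and lowered it into the larger grey tray until it touched the floor, then released it. The last wrist and scene pictures show it upright and fully inside.
- **Tensioner:** I pushed the roller along its arc to about 0.48 rad, past the 0.38 rad click point and short of the 0.55 rad stop. At hand-in the arm was still, with a steady reaction of about 6.4 N, which fits the spring.

The pawl's click itself can't be sensed; I inferred it from the angle. The thumbscrew and spacer ring looked untouched in the last wrist picture, and no check failed or disagreed.

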